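# Lock the inlay turntable with its bolt

## Robot

A 7-joint arm with a two-finger parallel gripper is mounted at the origin on the work surface. World frame = base frame: x ahead of the robot, y to its left, z up, the work surface at z = 0. Lengths are in m, angles in rad, forces in N, time in s.
With the tool pointing down it reaches from about 0.4 to 0.85 m from the base axis. Payload 4.5 kg.
Tool frame: the origin (TCP) lies at the very end of the fingers, on their centre line; the grasp point (between the pads) lies 19 mm behind it; y points along the fingers, x is the direction in which the jaws open and shut, and the axes are right-handed (so a half turn about y gives the same grasp; the last joint's range is limited). The gripper opens to 88 mm and grips with 3 to 60 N. Pads are 18 mm wide; open, the fingers measure 123 mm over their backs; the gripper's body (75 mm by 187 mm) begins 45 mm behind the grasp point.
Start: joints at [-1.314, 0.689, -0.195, 1.565, 0.157, 0.902, -0.215], TCP at [0.138, 0.61, 0.239] pointing down, gripper open.
Joint ranges: [-3.01, 3.01], [-0.46, 2.08], [-1.47, 1.51], [0.13, 2.56], [-1, 4.14], [0.04, 2.09], [-2.66, 2.66]. Speed limits (rad/s): [2.57, 2.57, 3.14, 3.14, 3.14, 3.14, 3.14].

## Interface

Orientations are given as a rotation vector (axis times angle).
In Python, from bench import robot gives the robot as it stands. The module is installed in compiled form; this text tells all that it offers.
- The arm moves only by the tool step_arm, never from a script. Its argument "plan" is a list of rows, each an object with "linear": the shift along the tool's x, y, z in m, a list of three; "spin": the turn about the tool's y in rad; "claw": the opening, from 0 (shut) to 1 (fully open). In form: [{"linear": [tx, ty, tz], "spin": spin, "claw": claw}, ...]. A call has 1 to 8 rows; each row is the pose to reach, as a shift and turn from the pose commanded when the call began, along the tool's axes at that moment; what a row does not reach only later rows make up. A row lasts 1/8 s, in which the tool goes at most 62.5 mm and 10.7 degrees, less where a joint would pass 70% of its speed; a pose out of reach is approached as far as the arm can. A call with a gripper value outside its range is refused whole. The fingers move at their own pace and stop on an object; "force" is the grip in N (left out, the last holds). Time passes only in rows, so rows that repeat a pose let the fingers close. It gives the time, the measured TCP pose, the force and the opening at its end, in the units of the state.
- robot.get_obs(): the state, without advancing time (a new reading comes with each control period).
- robot.snapshot(name): name is "scene" or "top" or "wrist"; returns the picture (480x640x3 uint8, red, green, blue); there is no depth.
- robot.camera_info(name): a dict with "vfov" (degrees; the focal length in pixels is half the picture's height over the tangent of half this angle, whatever the lens; pixels are square), "cx", "cy" (the principal point, pixels), "pose" (4x4, takes a point from camera to world coordinates). Camera axes: x right, y down, z forward; pixel columns grow to the right and rows downward; lengths in m; the calibration is good to about 2 mm. A picture is of the moment at which its call begins: read the wrist's pose just before it. camera_info takes no time and is no camera call; for the wrist camera it gives the pose at the moment of the call.
- robot.finish_job(): hands the job in, once; it reports no verdict.
The state is a dict: "time_s": time; "q": joint angles; "joint_vel": joint speeds; "tau": joint torques, N m; "ee_pos": TCP position; "orientation": TCP orientation; "ft_force": force on the tool from outside, world axes, zero at the start; "wrist_torque": the same for the moment, N m; "finger_gap": opening from 0.0 (shut) to 1.0 (fully open).
Only numpy, scipy, OpenCV 4.12 (cv2) and the standard library are available. Lean on these libraries where they do the work, as an engineer would, in place of code of your own. Each camera call takes 0.05 s, during which the arm holds its last target.

## Task

Turn the brass turntable until the slot in its rim faces the steel sliding bolt, then push the bolt by its upright post fully home to the bottom of the slot, so that the turntable is locked for inlaying. Only push things: pick nothing up, keep the black plate lying in the middle of the turntable, leave the shells, pumice block and dish where they are, and finish with the robot clear.

Things in the scene. Friction and masses are not known exactly. Their poses are not given: they have to be found in the camera images.
- bed: fixed dark steel bed. Origin on the work surface under the turntable's axis; z up; y points out along the bolt's guide. Round foot of radius 100 mm, and a guide channel at y = 60 to 205 (floor at height 18; rails 33 wide over their outsides, tops at height 30) with a bridge over it at y = 100 to 120, top at height 40.
- turntable (a joint): turn of the brass turntable (rad, counter-clockwise from above positive); 0 = slot exactly facing the bolt. Starts at 0.5 to 1.7, so it must be turned clockwise; stays where left (1 to 1.5 N at the peg turns it). Disc of radius 95 mm, height 20 to 32 mm. The bolt's round nose centres itself in the slot if the turn is within about 0.05 of 0; farther off the rim stops it.
- peg (a point): upright round brass peg on the turntable for turning it: diameter 12 mm, 82 mm from the axis, diametrically opposite the slot, from the disc's top (height 32) up to height 64 mm; the point lies on its axis at height 47.
- slot (a point): mouth of the turntable's one slot, which is 19 mm wide, open at the rim and ends 65 mm from the turntable's axis. The point is 92 mm from that axis, on the slot's centre line, at the height of the disc's top (32).
- post (a point): upright steel post at the tail of the bolt, by which it is pushed: 18 mm across the guide, 14 mm along it, from the bar's top (height 32) up to height 62 mm; the point lies on its axis at height 48. The bolt slides freely in its guide (about 1 to 2 N), starts with the post 170 to 190 mm from the turntable's axis; fully home the post is 130 mm from it.
- nose (a point): foremost point of the bolt's round nose, at height 25 mm, 65 mm ahead of the post. The bolt is a loose steel bar 80 mm long, 14 mm wide and 14 mm high, lying in the guide channel under the bridge; fully home the nose is at the slot's bottom, 65 mm from the turntable's axis.
- plate: small black lacquered plate, 84 mm across and 10 mm high, lying loose in the middle of the turntable's top (underside at height 32 mm). Origin at the centre of its underside.
- shell_a: abalone shell half, 100 x 74 mm, 26 mm high, loose on the bench. Origin under its centre.
- shell_b: smaller abalone shell half, 85 x 63 mm, 22 mm high, loose on the bench. Origin under its centre.
- pumice: grey pumice block 75 x 48 x 35 mm, loose on the bench. Origin under its centre.
- dish: squat celadon bowl, 90 mm across, 38 mm high, loose on the bench. Origin under its centre.
Not all that is in view belongs to the job. Leave any brown or turquoise look-alike of the part that bears post alone.

How it is judged:
By the outcome, as a careful person would: the job done as asked, in the order asked, and still so for the second after the job is handed in, with the robot touching nothing.
It also fails if it takes over 56 s, if anything falls off the work surface, if the arm or the gripper's body presses on something with over 40 N, if the wrist force passes 120 N, or if a joint passes its speed limit or range.

## Working session

There is one attempt and no reset: what is moved stays moved. The work goes in short steps, Python scripts to look and compute and a tool call to move; the robot and the scene stay as the last step left them, time stands still between calls to the robot, and variables do not carry over. Pictures are saved under pics/ and viewed, and the job is handed in when it is done.

Besides the shell and the picture viewer there is one more tool, called after ">>>" by a JSON object that holds its "method" and its "body", one argument or row to a line. step_arm: Moves the arm, as the interface text tells. Its arguments: {"type":"object","properties":{"plan":{"type":"array","items":{"type":"object","properties":{"linear":{"type":"array","items":{"type":"number"}},"spin":{"type":"number"},"claw":{"type":"number"}}}},"force":{"type":"number"}},"required":["plan"]}

```bash
mkdir -p pics; ls; python3 - <<'E'
from bench import robot
import cv2
for n in ("scene","top"):
    im=robot.snapshot(n); cv2.imwrite(f"pics/{n}0.png",im[:,:,::-1]); c=robot.camera_info(n); print(n,c)
print(robot.get_obs())
E
```

```text
pics
scene {'vfov': 48.665673286476576, 'cx': 319.53105046123, 'cy': 241.91770355853888, 'pose': array([[-0.53598634,  0.55284917, -0.63802542,  1.11490498],
       [ 0.84397372,  0.36938853, -0.3889222 ,  0.4042294 ],
       [ 0.02066395, -0.74693367, -0.66457738,  0.67095536],
       [ 0.        ,  0.        ,  0.        ,  1.        ]])}
top {'vfov': 51.539107292820894, 'cx': 327.8509077204503, 'cy': 238.90523852099875, 'pose': array([[ 0.07569729, -0.96849964,  0.23723064,  0.33291829],
       [-0.99712359, -0.07261558,  0.02171469,  0.03258597],
       [-0.00380403, -0.23819201, -0.97121064,  0.96954637],
       [ 0.        ,  0.        ,  0.        ,  1.        ]])}
{'time_s': 0.1, 'q': array([-1.31424194,  0.68988792, -0.19450169,  1.5662242 ,  0.15726535,
        0.90249801, -0.21507931]), 'joint_vel': array([-0.00033123, -0.0019697 ,  0.00150496, -0.00312901, -0.00018825,
       -0.00048877, -0.00117872]), 'tau': array([-2.38497450e-03, -5.28502357e+01, -1.27136417e+00, -1.53836811e+01,
       -5.26227825e-02,  1.98534064e-03,  3.54099598e-05]), 'ee_pos': array([0.13799276, 0.60900078, 0.23800158]), 'orientation': array([-1.30747013, -1.04275374,  1.04477281]), 'ft_force': array([0.65524661, 0.21600586, 0.26490252]), 'wrist_torque': array([ 0.01259858, -0.01714202,  0.03943517]), 'finger_gap': 0.9993432802457187}
```

View pics/scene0.png

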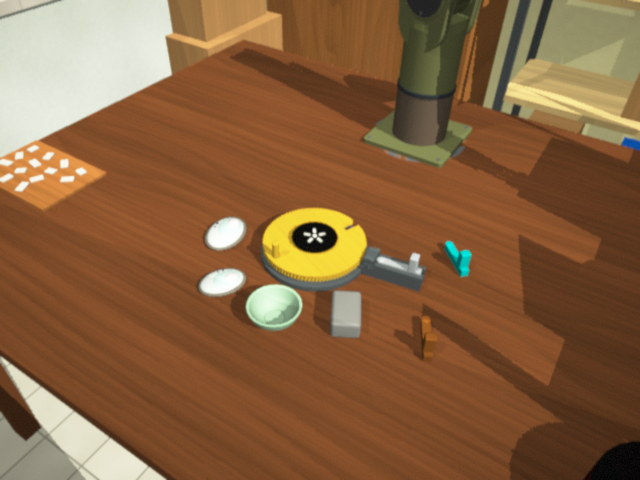

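View pics/top0.png

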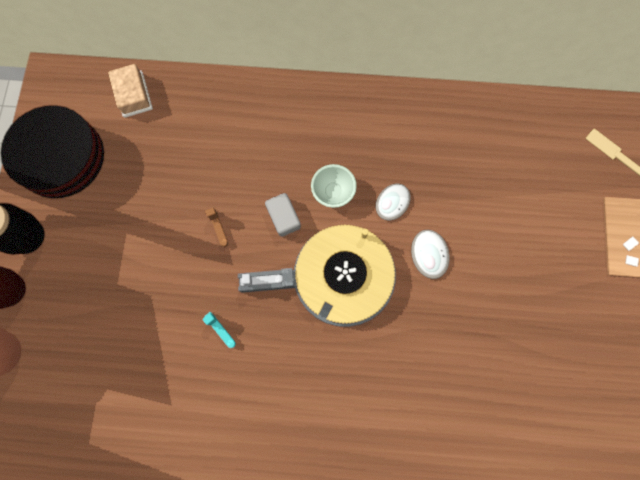

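The scene view shows the turntable at (315,243), with the peg at (276,250), the slot at (350,226) and the bolt's post at (414,262). The top view shows the disc at (345,274), the peg at (365,236), the slot at (326,310) and the steel post at (245,281). There are three bolt-like parts in the top view: steel at (265,281), turquoise at (219,330) and brown at (217,227). The steel one lies in the guide under the bridge, so it is the one meant. I'll confirm in a crop and measure.

```bash
cat > h.py <<'E'
import numpy as np, cv2
from bench import robot
def K(c): 
    f=240/np.tan(np.radians(c['vfov']/2)); return f
def ray(c,u,v):
    f=K(c); d=c['pose'][:3,:3]@np.array([(u-c['cx'])/f,(v-c['cy'])/f,1]); return c['pose'][:3,3],d
def onz(c,u,v,z):
    o,d=ray(c,u,v); return o+d*(z-o[2])/d[2]
def proj(c,p):
    q=np.linalg.inv(c['pose'])@np.append(p,1); f=K(c); return np.array([c['cx']+f*q[0]/q[2],c['cy']+f*q[1]/q[2]])
def tri(c1,p1,c2,p2):
    o1,d1=ray(c1,*p1);o2,d2=ray(c2,*p2)
    s=np.linalg.lstsq(np.c_[d1,-d2],o2-o1,rcond=None)[0]
    a=o1+s[0]*d1;b=o2+s[1]*d2; return (a+b)/2,np.linalg.norm(a-b)
E
python3 - <<'E'
from h import *
t=cv2.imread('pics/top0.png'); s=cv2.imread('pics/scene0.png')
a=cv2.resize(t[200:340,220:420],None,fx=4,fy=4,interpolation=cv2.INTER_CUBIC)
b=cv2.resize(s[195:305,250:440],None,fx=4,fy=4,interpolation=cv2.INTER_CUBIC)
cv2.imwrite('pics/ta.png',a);cv2.imwrite('pics/sa.png',b)
c=robot.camera_info('top')
h=cv2.cvtColor(t,cv2.COLOR_BGR2HSV)
m=cv2.inRange(h,(18,90,90),(35,255,255)); 
m[:200]=0;m[340:]=0;m[:,:280]=0;m[:,410:]=0
cs,_=cv2.findContours(m,cv2.RETR_EXTERNAL,cv2.CHAIN_APPROX_NONE); k=max(cs,key=cv2.contourArea)
P=np.array([onz(c,u,v,.032)[:2] for u,v in cv2.convexHull(k)[:,0]],np.float32)
print(cv2.minEnclosingCircle(P), cv2.fitEllipse(P))
for n,u,v,z in(("peg",365,236,.06),("slot",326,310,.032),("post",245,280,.062),("base?",0,0,0)):print(n,onz(c,u,v,z))
print(proj(c,[0,0,0]),proj(c,[.138,.61,.239]))
E
```

```text
((0.49907898902893066, 0.016260989010334015), 0.09606686979532242) ((0.49895089864730835, 0.01644386351108551), (0.18994355201721191, 0.19050174951553345), 80.86531829833984)
peg [ 0.56595032 -0.01651677  0.06      ]
slot [0.42473255 0.04661521 0.032     ]
post [0.4653995 0.1992808 0.062    ]
base? [1.07376198 0.84318291 0.        ]
[334.1834046  559.43191536] [-104.49153073  474.93431386]
```

View pics/ta.png

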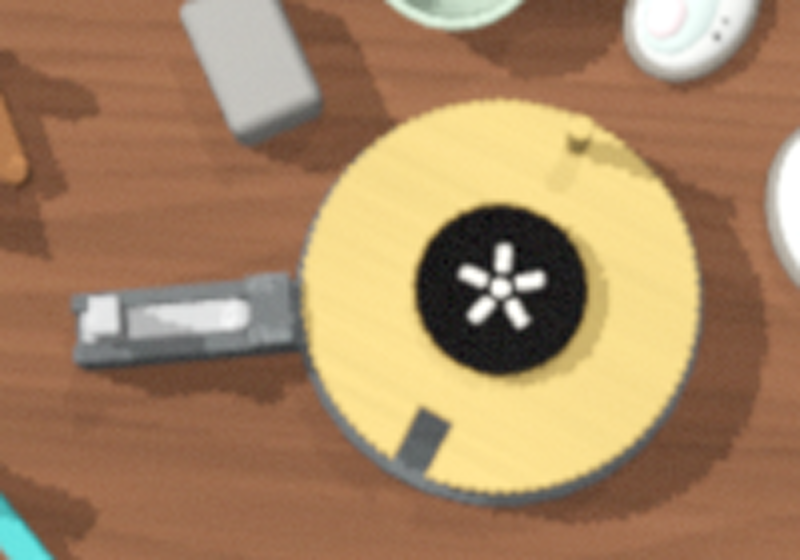

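View pics/sa.png

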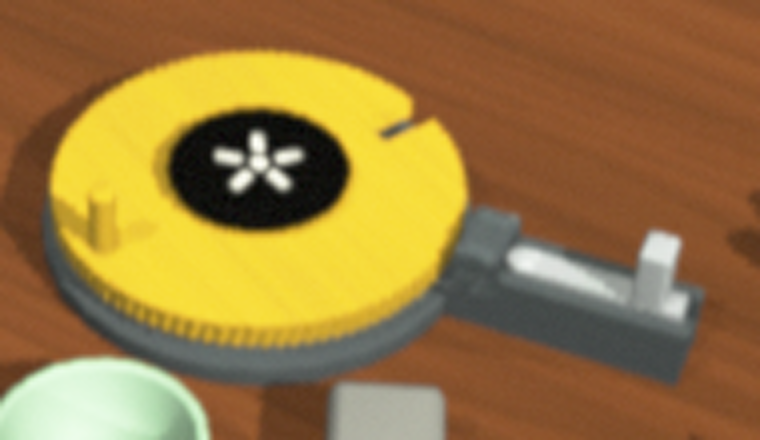

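The crops confirm the steel bolt in the guide, with its post at top-view (245,279). Peg top is at (365,231) and slot mouth at (323,316). I'll triangulate.

```bash
cat >> h.py <<'E'
E
python3 - <<'E'
from h import *
t=robot.camera_info('top');s=robot.camera_info('scene')
print('pegtop',tri(t,(365,231.5),s,(276,243)))
print('posttop',tri(t,(244.8,278),s,(415.5,254.5)))
print('slot',onz(t,323.4,315,.032),onz(t,330.5-2,303,.032),onz(s,355.7,224,.032))
im=cv2.imread('pics/scene0.png');h=cv2.cvtColor(im,cv2.COLOR_BGR2HSV)
# guide: bridge/channel corners
C=np.array([.499,.0164])
for n,u,v,z in (('chan end L',220+75/4,200+297/4,.03),('chan end R',220+78/4,200+362/4,.03-.012),('bridge a',220+250/4,200+277/4,.04),('bridge b',220+288/4,200+273/4,.04)):
    p=onz(t,u,v,z)[:2]-C; print(n,p,np.linalg.norm(p),np.degrees(np.arctan2(p[1],p[0])))
p=onz(t,244.8,278,.062)[:2]-C;print('post',np.linalg.norm(p),np.degrees(np.arctan2(*p[::-1])))
p=onz(t,365,231.5,.064)[:2]-C;print('peg',np.linalg.norm(p),np.degrees(np.arctan2(*p[::-1])))
p=onz(t,323.4,315,.032)[:2]-C;print('slot',np.linalg.norm(p),np.degrees(np.arctan2(*p[::-1])))
for n,u,v in(('dish',334,187),('pumice',283,215),('shell',393,202),('shellb',430,254),('brown',211,212),('turq',209,319)): print(n,onz(t,u,v,.02))
from scipy.spatial.transform import Rotation as R
print(R.from_rotvec(robot.get_obs()['orientation']).as_matrix().round(3))
E
```

```text
pegtop (array([ 0.57375977, -0.01481489,  0.06101858]), np.float64(0.0026088747891267333))
posttop (array([0.46873555, 0.20015951, 0.0633669 ]), np.float64(0.0007136865774319597))
slot [0.41508452 0.05075475 0.032     ] [0.43815515 0.04292655 0.032     ] [0.42059796 0.05981211 0.032     ]
chan end L [-0.01878712  0.2019749 ] 0.20284678399968115 95.31419735795393
chan end R [-0.04823168  0.19916718] 0.20492403293253592 103.61306359538469
bridge a [-0.00457742  0.11829423] 0.11838276237300703 92.21596635425179
bridge b [-0.0013072   0.10049245] 0.10050094821625319 90.7452584946571
post 0.1861003403301157 99.2535456334956
peg 0.08129084401488279 -23.331133365344392
slot 0.0906755619625765 157.7359508778461
dish [0.67333659 0.04960551 0.02      ]
pumice [0.60704204 0.14656672 0.02      ]
shell [ 0.65046754 -0.0704937   0.02      ]
shellb [ 0.54952581 -0.14716927  0.02      ]
brown [0.60253474 0.29046204 0.02      ]
turq [0.3923164  0.26642257 0.02      ]
[[ 0.221 -0.    -0.975]
 [ 0.975 -0.002  0.221]
 [-0.002 -1.    -0.   ]]
```

>>> {"method": "step_arm", "body": {
  "plan": [
    {"linear": [-0.06,0,-0.066],"spin": 0.02,"claw": 0.4},
    {"linear": [-0.1,0,-0.11],"spin": 0.05,"claw": 0.4},
    {"linear": [-0.14,0,-0.154],"spin": 0.08,"claw": 0.4},
    {"linear": [-0.18,0,-0.198],"spin": 0.1,"claw": 0.4},
    {"linear": [-0.22,0,-0.242],"spin": 0.12,"claw": 0.4},
    {"linear": [-0.26,0,-0.286],"spin": 0.14,"claw": 0.4},
    {"linear": [-0.3,0,-0.33],"spin": 0.16,"claw": 0.4},
    {"linear": [-0.33,0,-0.363],"spin": 0.183,"claw": 0.4}
  ]
}}

```text
time_s: 1.1
ee_pos: [0.4203, 0.2051, 0.2386]
orientation: [-1.375, -0.904, 0.904]
ft_force: [1.2, 0.6, 0.4]
finger_gap: 0.401
```

```bash
cat >> h.py <<'E'
from scipy.spatial.transform import Rotation as R
def st():
    o=robot.get_obs(); return o['ee_pos'],R.from_rotvec(o['orientation']).as_matrix(),o
def shift(p,ang=None):
    e,M,o=st(); cur=np.degrees(np.arctan2(M[1,0],M[0,0]))
    s=M.T@(np.array(p)-e); sp=None if ang is None else np.radians(cur-ang)
    return s.round(4),sp if sp is None else round(sp,3)
E
python3 - <<'E'
from h import *
e,M,o=st();print(e,M.round(3),o['q'].round(2))
print(shift([.5743,-.016,.239],66.7))
E
```

```text
[0.42025283 0.20513941 0.23860267] [[ 0.397 -0.    -0.918]
 [ 0.918 -0.     0.397]
 [-0.    -1.    -0.   ]] [-0.42  0.49 -0.21  2.02  0.16  0.64  0.43]
(array([-0.1419, -0.0003, -0.2291]), np.float64(-0.001))
```

>>> {"method": "step_arm", "body": {
  "plan": [
    {"linear": [-0.028,0,-0.046],"spin": 0,"claw": 0.36},
    {"linear": [-0.056,0,-0.092],"spin": 0,"claw": 0.36},
    {"linear": [-0.085,0,-0.137],"spin": 0,"claw": 0.36},
    {"linear": [-0.113,0,-0.183],"spin": 0,"claw": 0.36},
    {"linear": [-0.142,0,-0.229],"spin": 0,"claw": 0.36},
    {"linear": [-0.142,0.04,-0.229],"spin": 0,"claw": 0.36},
    {"linear": [-0.142,0.08,-0.229],"spin": 0,"claw": 0.36},
    {"linear": [-0.142,0.08,-0.229],"spin": 0,"claw": 0.36}
  ]
}}

```text
time_s: 2.1
ee_pos: [0.5711, -0.0135, 0.1561]
orientation: [-1.37, -0.9, 0.91]
ft_force: [0.1, 0.5, 1.0]
finger_gap: 0.361
```

```bash
python3 - <<'E'
from h import *
c=robot.camera_info('wrist'); print(st()[0]); im=robot.snapshot('wrist'); cv2.imwrite('pics/w1.png',im[:,:,::-1])
print(c); print(proj(c,[.5743,-.016,.064]),proj(c,[.499,.0164,.032]))
print(shift([.5743,-.016,.045],66.7))
E
```

```text
[ 0.57106796 -0.01353709  0.1560851 ]
{'vfov': 60.22944331854349, 'cx': 326.14912320045767, 'cy': 245.94081682860173, 'pose': array([[ 0.39335633,  0.88523661,  0.24824775,  0.50711482],
       [ 0.91938062, -0.37781153, -0.1095341 ,  0.01510602],
       [-0.00317274,  0.2713201 , -0.96248394,  0.3031317 ],
       [ 0.        ,  0.        ,  0.        ,  1.        ]])}
[323.81464541 256.43339392] [324.3230792  116.06045614]
(array([-0.0017,  0.113 , -0.0028]), np.float64(0.001))
```

View pics/w1.png

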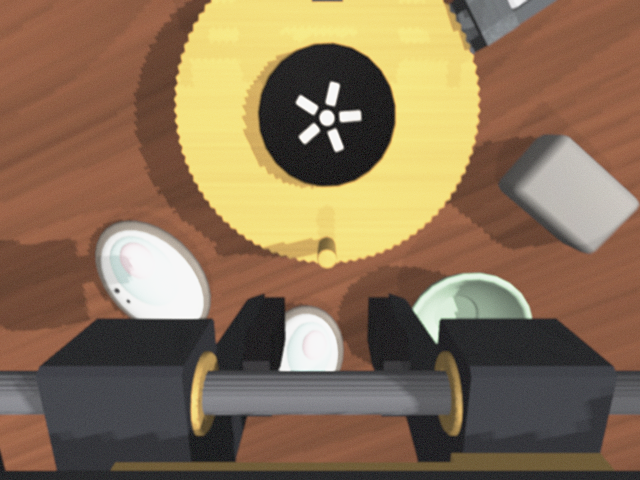

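Peg top seen at (326,258) against a predicted (324,256), so the position holds. I'll descend around the peg.

>>> {"method": "step_arm", "body": {
  "plan": [
    {"linear": [0,0.03,0],"spin": 0,"claw": 0.36},
    {"linear": [0,0.06,0],"spin": 0,"claw": 0.36},
    {"linear": [0,0.09,0],"spin": 0,"claw": 0.36},
    {"linear": [0,0.113,0],"spin": 0,"claw": 0.36},
    {"linear": [0,0.113,0],"spin": 0,"claw": 0.36}
  ]
}}

```text
time_s: 2.78
ee_pos: [0.5739, -0.013, 0.0461]
orientation: [-1.374, -0.906, 0.906]
ft_force: [1.1, 0.3, 0.5]
finger_gap: 0.358
```

```bash
python3 - <<'E'
from h import *
e,M,o=st();print(e,M.round(3),o['q'].round(2),o['ft_force'])
C=np.array([.499,.0164]); 
for g in np.linspace(-23.3,-80.7,9)[1:]:
    a=np.radians(g); p=[*(C+.082*np.array([np.cos(a),np.sin(a)])),.045]
    print(round(g,1),shift(p,g+90))
c=robot.camera_info('wrist'); im=robot.snapshot('wrist'); cv2.imwrite('pics/w2.png',im[:,:,::-1])
E
```

```text
[ 0.57387357 -0.01301186  0.04610073] [[ 0.394 -0.    -0.919]
 [ 0.919 -0.     0.394]
 [-0.    -1.     0.   ]] [ 0.02  0.91 -0.14  1.85  0.28  0.4   0.85] [1.11569441 0.3129575  0.4939112 ]
-30.5 (array([-0.0128,  0.0011, -0.0009]), np.float64(0.127))
-37.7 (array([-0.0229,  0.0011,  0.001 ]), np.float64(0.252))
-44.8 (array([-0.0327,  0.0011,  0.0042]), np.float64(0.377))
-52.0 (array([-0.042 ,  0.0011,  0.0085]), np.float64(0.502))
-59.2 (array([-0.0506,  0.0011,  0.014 ]), np.float64(0.628))
-66.4 (array([-0.0586,  0.0011,  0.0206]), np.float64(0.753))
-73.5 (array([-0.0656,  0.0011,  0.028 ]), np.float64(0.878))
-80.7 (array([-0.0716,  0.0011,  0.0363]), np.float64(1.003))
```

View pics/w2.png

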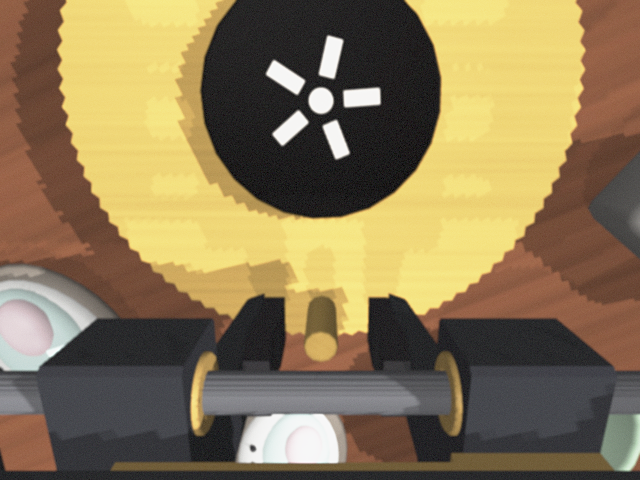

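The peg stands at (320,345), between the fingers and clear of both. I'll narrow the gap and sweep along the arc.

>>> {"method": "step_arm", "body": {
  "plan": [
    {"linear": [-0.003,0,-0.001],"spin": 0,"claw": 0.23},
    {"linear": [-0.003,0,-0.001],"spin": 0,"claw": 0.23},
    {"linear": [-0.008,0,-0.001],"spin": 0.064,"claw": 0.23},
    {"linear": [-0.013,0,-0.001],"spin": 0.127,"claw": 0.23},
    {"linear": [-0.018,0,0],"spin": 0.19,"claw": 0.23},
    {"linear": [-0.023,0,0.001],"spin": 0.252,"claw": 0.23},
    {"linear": [-0.028,0,0.0025],"spin": 0.314,"claw": 0.23},
    {"linear": [-0.0327,0,0.0042],"spin": 0.377,"claw": 0.23}
  ]
}}

```text
time_s: 3.82
ee_pos: [0.5566, -0.042, 0.0457]
orientation: [-1.483, -0.613, 0.613]
ft_force: [-0.0, 1.2, 1.5]
finger_gap: 0.231
```

```bash
python3 - <<'E'
from h import *
e,M,o=st();print(e,o['ft_force'],o['finger_gap'])
C=np.array([.499,.0164]); d=e[:2]-C; print(np.linalg.norm(d),np.degrees(np.arctan2(*d[::-1])))
for g in np.linspace(-44.8,-80.7,9)[1:]:
    a=np.radians(g); p=[*(C+.082*np.array([np.cos(a),np.sin(a)])),.045]
    print(round(g,1),shift(p,g+90))
c=robot.camera_info('wrist'); im=robot.snapshot('wrist'); cv2.imwrite('pics/w3.png',im[:,:,::-1])
E
```

```text
[ 0.55661969 -0.04202394  0.0457039 ] [-0.03086275  1.21845695  1.50690036] 0.2311645363010273
0.0820572084932078 -45.3970848676309
-49.3 (array([-0.0056,  0.0007,  0.0003]), np.float64(0.073))
-53.8 (array([-0.0119,  0.0007,  0.001 ]), np.float64(0.151))
-58.3 (array([-0.0182,  0.0007,  0.0022]), np.float64(0.23))
-62.8 (array([-0.0244,  0.0007,  0.0039]), np.float64(0.308))
-67.2 (array([-0.0305,  0.0007,  0.0061]), np.float64(0.386))
-71.7 (array([-0.0363,  0.0007,  0.0088]), np.float64(0.465))
-76.2 (array([-0.0419,  0.0007,  0.0119]), np.float64(0.543))
-80.7 (array([-0.0473,  0.0007,  0.0154]), np.float64(0.621))
```

View pics/w3.png

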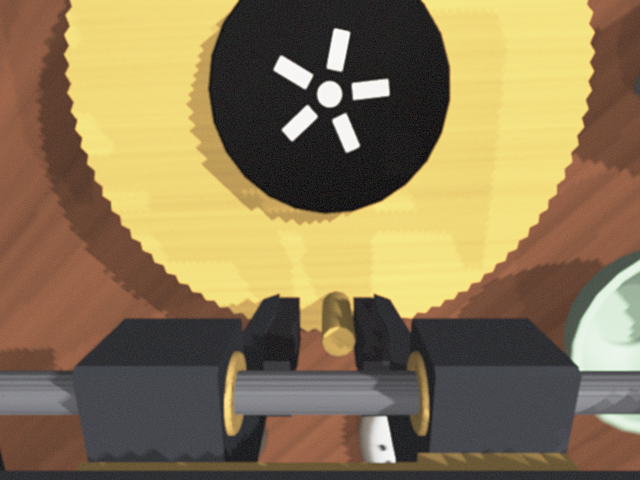

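The peg sits at (340,320), against the right (trailing) finger, and the plate has turned along with it. I'll continue.

>>> {"method": "step_arm", "body": {
  "plan": [
    {"linear": [-0.0056,0.0005,0.0003],"spin": 0.073,"claw": 0.23},
    {"linear": [-0.0119,0.0005,0.001],"spin": 0.151,"claw": 0.23},
    {"linear": [-0.0182,0.0005,0.0022],"spin": 0.23,"claw": 0.23},
    {"linear": [-0.0244,0.0005,0.0039],"spin": 0.308,"claw": 0.23},
    {"linear": [-0.0305,0.0005,0.0061],"spin": 0.386,"claw": 0.23},
    {"linear": [-0.0363,0.0005,0.0088],"spin": 0.465,"claw": 0.23},
    {"linear": [-0.0419,0.0005,0.0119],"spin": 0.543,"claw": 0.23},
    {"linear": [-0.0473,0.0005,0.0154],"spin": 0.621,"claw": 0.23}
  ]
}}

```text
time_s: 4.88
ee_pos: [0.5125, -0.0644, 0.0452]
orientation: [-1.567, -0.129, 0.128]
ft_force: [1.0, 1.4, -0.8]
finger_gap: 0.235
```

```bash
python3 - <<'E'
from h import *
e,M,o=st();print(e,o['ft_force'],o['finger_gap'])
C=np.array([.499,.0164]); d=e[:2]-C; print(np.linalg.norm(d),np.degrees(np.arctan2(*d[::-1])))
im=robot.snapshot('top')[:,:,::-1]; cv2.imwrite('pics/t4.png',cv2.resize(im[200:340,220:420],None,fx=4,fy=4,interpolation=cv2.INTER_CUBIC))
im=robot.snapshot('scene')[:,:,::-1]; cv2.imwrite('pics/s4.png',cv2.resize(im[195:305,250:440],None,fx=4,fy=4,interpolation=cv2.INTER_CUBIC))
E
```

```text
[ 0.51247642 -0.06435407  0.04516448] [ 1.03106124  1.4048141  -0.80935389] 0.2352566015566123
0.08187084002567666 -80.52566222358011
```

View pics/t4.png

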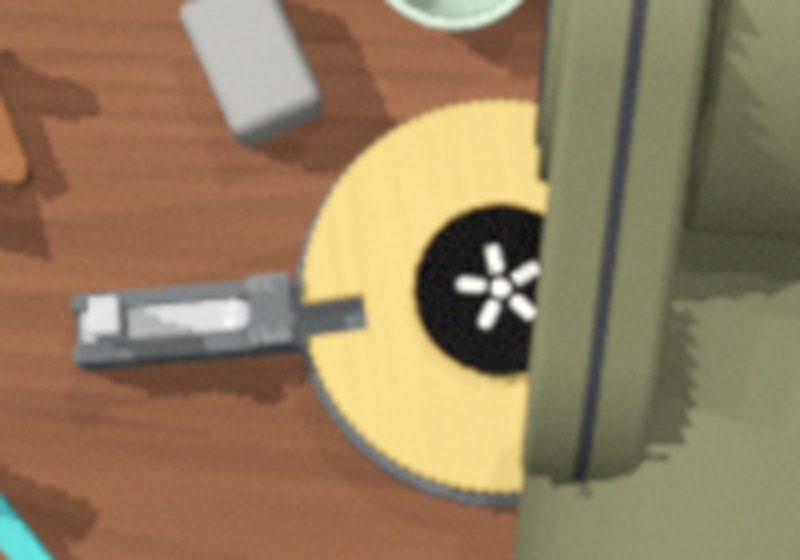

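View pics/s4.png

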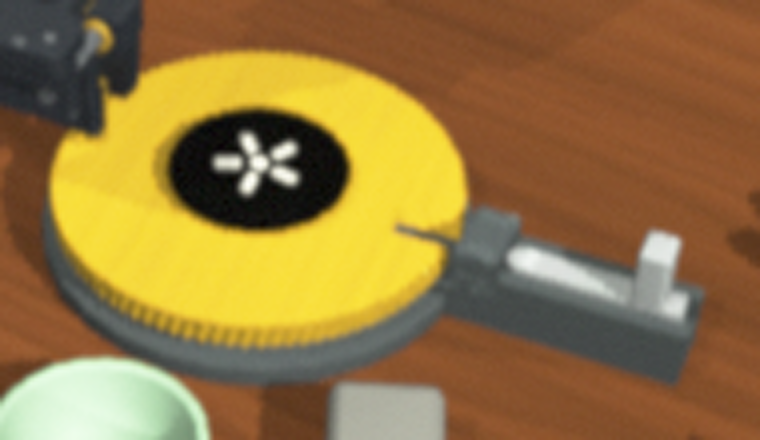

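The slot now lies nearly in line with the guide: mouth at top-crop (303,317), bottom at (363,313). I'll measure the remaining angle.

```bash
python3 - <<'E'
from h import *
c=robot.camera_info('top'); im=robot.snapshot('top')[:,:,::-1]; cv2.imwrite('pics/t5.png',im)
h=cv2.cvtColor(im,cv2.COLOR_BGR2HSV).astype(np.float32); C=np.array([.499,.0164])
def prof(r,z,ch,lo=80,hi=120):
    g=np.arange(lo,hi,.25);a=np.radians(g)
    uv=np.array([proj(c,[C[0]+r*np.cos(x),C[1]+r*np.sin(x),z]) for x in a],np.float32)
    return g,cv2.remap(h[:,:,ch].copy(),uv[:,0].reshape(1,-1),uv[:,1].reshape(1,-1),cv2.INTER_LINEAR)[0]
for r in (.07,.075,.08,.085,.09):
    g,s=prof(r,.032,1); m=s<(s.min()+np.median(s))/2; print('slot',r,g[m].min(),g[m].max(),(g[m].min()+g[m].max())/2, s.min(),np.median(s), 'width',r*np.radians(np.ptp(g[m])))
for r,z in((.14,.03),(.15,.03),(.16,.03),(.17,.03),(.105,.04),(.11,.04),(.115,.04)):
    g,s=prof(r,z,1); m=s<90; print('guide',r,g[m].min(),g[m].max(),(g[m].min()+g[m].max())/2,'width',r*np.radians(np.ptp(g[m])))
E
```

```text
slot 0.07 96.25 107.75 102.0 6.7421875 108.12598 width 0.014049900478554355
slot 0.075 96.5 107.25 101.875 8.1171875 108.00293 width 0.014071717094204282
slot 0.08 97.0 106.5 101.75 3.9609375 108.069336 width 0.013264502315156905
slot 0.085 97.25 106.5 101.875 8.7265625 107.319336 width 0.013722651243805417
slot 0.09 97.25 106.0 101.625 9.7890625 107.0918 width 0.013744467859455343
guide 0.14 92.25 107.75 100.0 width 0.037873644768276954
guide 0.15 92.75 107.25 100.0 width 0.03796091123087667
guide 0.16 93.25 106.75 100.0 width 0.03769911184307752
guide 0.17 93.75 106.25 100.0 width 0.037088246604879506
guide 0.105 90.0 111.5 100.75 width 0.03940080786377199
guide 0.11 90.25 111.25 100.75 width 0.040317105721069016
guide 0.115 90.5 110.75 100.625 width 0.04064435495581795
```

Correcting for the visible side walls, about 1 to 3° of clockwise turn remains. I'll nudge 2° and then look from above.

>>> {"method": "step_arm", "body": {
  "plan": [
    {"linear": [-0.001,0,0],"spin": 0.01,"claw": 0.23},
    {"linear": [-0.002,0,0.0001],"spin": 0.02,"claw": 0.23},
    {"linear": [-0.0028,0,0.0001],"spin": 0.034,"claw": 0.23},
    {"linear": [-0.0028,0,0.0001],"spin": 0.034,"claw": 0.23}
  ]
}}

```text
time_s: 5.52
ee_pos: [0.5101, -0.0649, 0.0452]
orientation: [-1.568, -0.105, 0.104]
ft_force: [1.3, -0.2, -0.9]
finger_gap: 0.225
```

>>> {"method": "step_arm", "body": {
  "plan": [
    {"linear": [0.002,0,0],"spin": 0,"claw": 0.28},
    {"linear": [0.002,0,0],"spin": 0,"claw": 0.32},
    {"linear": [0.002,-0.02,0],"spin": 0,"claw": 0.32},
    {"linear": [0.002,-0.06,0],"spin": 0,"claw": 0.32},
    {"linear": [0.002,-0.11,0],"spin": 0,"claw": 0.32}
  ]
}}

```text
time_s: 6.15
ee_pos: [0.5107, -0.0644, 0.1557]
orientation: [-1.568, -0.102, 0.107]
ft_force: [1.0, -0.0, 0.2]
finger_gap: 0.319
```

```bash
python3 - <<'E'
from h import *
e,M,o=st();print(e,o['ft_force'],o['finger_gap'])
c=robot.camera_info('wrist'); im=robot.snapshot('wrist')[:,:,::-1]; cv2.imwrite('pics/w6.png',im); np.save('w6.npy',c['pose']); print(proj(c,[.499,.0164,.032]),proj(c,[.485,.107,.032]))
g=np.radians(99.2); print(shift([.499+.16*np.cos(g),.0164+.16*np.sin(g),.20],9.2), shift([.499+.23*np.cos(g),.0164+.23*np.sin(g),.16],9.2))
E
```

```text
[ 0.51068774 -0.06435419  0.15567943] [ 1.02557917 -0.03989279  0.18979301] 0.3187917538301795
[324.24655517 110.13942701] [320.9525947  -62.02255434]
(array([-0.0083, -0.0389,  0.2425]), np.float64(-0.028)) (array([-0.0106,  0.0009,  0.3126]), np.float64(-0.028))
```

View pics/w6.png

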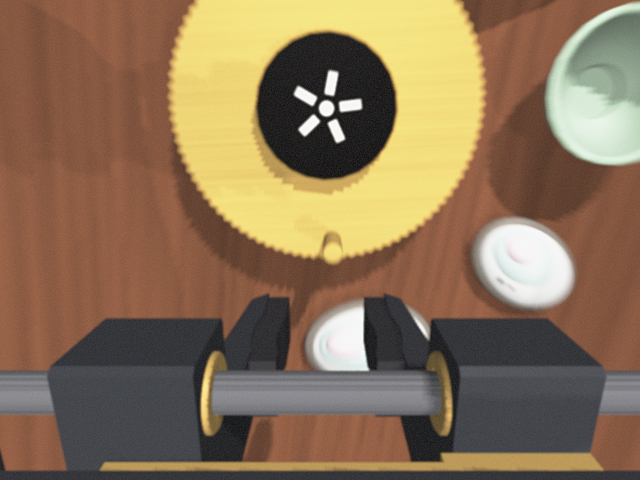

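>>> {"method": "step_arm", "body": {
  "plan": [
    {"linear": [0,-0.03,0.03],"spin": -0.028,"claw": 0.0},
    {"linear": [-0.002,-0.05,0.07],"spin": -0.028,"claw": 0.0},
    {"linear": [-0.003,-0.05,0.11],"spin": -0.028,"claw": 0.0},
    {"linear": [-0.003,-0.05,0.12],"spin": -0.028,"claw": 0.0},
    {"linear": [-0.003,-0.05,0.12],"spin": -0.028,"claw": 0.0},
    {"linear": [-0.003,-0.05,0.12],"spin": -0.028,"claw": 0.0}
  ]
}}

```text
time_s: 6.95
ee_pos: [0.4929, 0.0522, 0.205]
orientation: [-1.568, -0.124, 0.125]
ft_force: [0.7, -0.1, 0.5]
finger_gap: 0.002
```

```bash
python3 - <<'E'
from h import *
e,M,o=st();print(e,o['ft_force'],o['finger_gap'])
c=robot.camera_info('wrist'); im=robot.snapshot('wrist')[:,:,::-1]; cv2.imwrite('pics/w7.png',im); np.save('w7.npy',c['pose']); print(c['pose'])
g=np.radians(99.2)
print(proj(c,[.499,.0164,.032]),[proj(c,[.499+r*np.cos(g),.0164+r*np.sin(g),.032]).round(1) for r in (.065,.092,.19)])
c6=dict(c);c6['pose']=np.load('w6.npy');p=onz(c6,333,254,.064);print('peg',p,np.degrees(np.arctan2(p[1]-.0164,p[0]-.499)),np.hypot(p[1]-.0164,p[0]-.499))
E
```

```text
[0.49290015 0.05216476 0.20498119] [ 0.7136573  -0.08640922  0.47763691] 0.001858360123842724
[[ 9.87261625e-01  1.52784464e-01  4.44003572e-02  4.82136863e-01]
 [ 1.59105201e-01 -9.48283138e-01 -2.74671850e-01  1.23149344e-01]
 [ 1.38518607e-04  2.78237305e-01 -9.60512354e-01  3.51504686e-01]
 [ 0.00000000e+00  0.00000000e+00  0.00000000e+00  1.00000000e+00]]
[325.68211775 264.24615507] [array([325.6, 184.3]), array([325.5, 148.3]), array([325.4,   1.8])]
peg [ 0.5155377  -0.06574934  0.064     ] -78.617768993532 0.08379742729928043
```

View pics/w7.png

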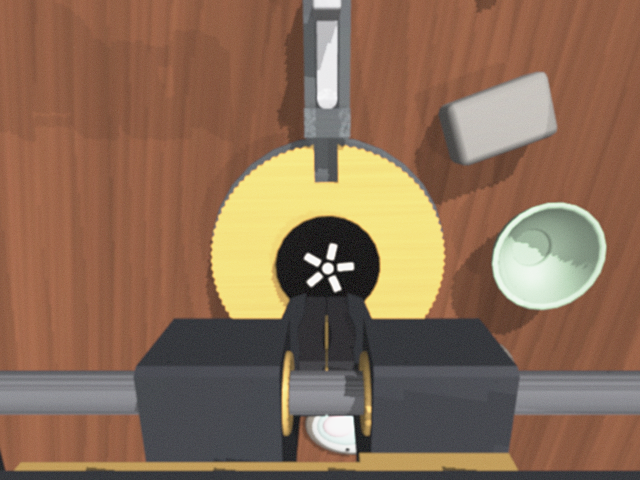

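A direct overhead view: slot at columns 315–338 (rows 148–182), bolt nose at (327,105). I'll measure the slot centre line against the bolt's.

```bash
python3 - <<'E'
from h import *
im=cv2.imread('pics/w7.png');h=cv2.cvtColor(im,cv2.COLOR_BGR2HSV)
for v in (150,155,160,165,170,175,178):
    s=h[v,295:360,1].astype(int); m=np.where(s<60)[0]+295; print('slot',v,m.min(),m.max(),m.mean())
for v in (40,60,80,95):
    g=h[v,290:370,2].astype(int); m=np.where(g>150)[0]+290; s=np.where(h[v,290:370,1]<60)[0]+290; print('bar',v,m.min(),m.max(),m.mean(),'rails',s.min(),s.max(),s.mean())
for v in (115,125): s=np.where(h[v,290:370,1]<60)[0]+290; print('bridge',s.min(),s.max(),s.mean())
k=cv2.inRange(h,(0,0,0),(180,255,45));k[:210]=0;k[300:]=0;k[:,:260]=0;k[:,400:]=0
cs,_=cv2.findContours(cv2.inRange(h[:, :],(18,80,90),(35,255,255)),0,1);b=max(cs,key=cv2.contourArea)
y=[(p[0]) for p in b[:,0] if 240<=p[1]<=262]; print('disc cols',min(y),max(y),(min(y)+max(y))/2)
cv2.imwrite('pics/w7c.png',cv2.resize(im[0:200,260:400],None,fx=3,fy=3))
E
```

```text
slot 150 315 336 325.5
slot 155 315 336 325.5
slot 160 315 336 325.5
slot 165 315 336 325.5
slot 170 315 336 325.5
slot 175 315 336 325.5
slot 178 315 336 325.5
bar 40 317 368 333.96153846153845 rails 303 350 326.5
bar 60 317 369 335.77777777777777 rails 304 349 326.5
bar 80 317 366 331.5217391304348 rails 304 349 326.5
bar 95 317 337 327.0 rails 304 349 326.5
bridge 304 350 327.0
bridge 304 350 327.0
disc cols 211 444 327.5
```

View pics/w7c.png

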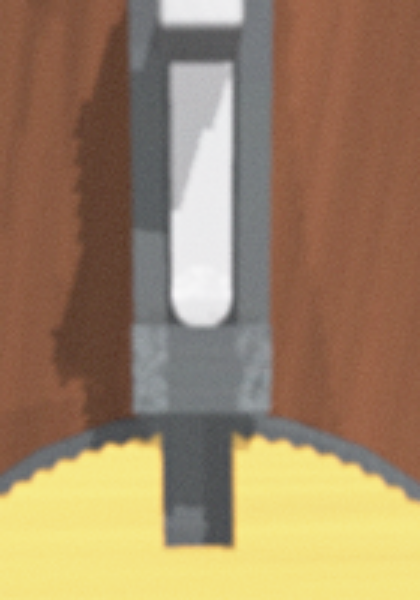

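The slot centre line is at column ~326.2 and the bolt and guide at ~327. That is an offset of about 0.6 mm (0.01 rad), well within tolerance. Next I'll go behind the post.

```bash
python3 - <<'E'
from h import *
g=np.radians(99.2); u=np.array([np.cos(g),np.sin(g)]);C=np.array([.499,.0164])
for r,z in((.228,.205),(.228,.044),(.145,.044)): print(shift([*(C+r*u),z],9.2))
E
```

```text
(array([-0.0002, -0.0002,  0.1917]), np.float64(-0.002))
(array([-1.000e-04,  1.608e-01,  1.919e-01]), np.float64(-0.002))
(array([1.000e-04, 1.609e-01, 1.089e-01]), np.float64(-0.002))
```

>>> {"method": "step_arm", "body": {
  "plan": [
    {"linear": [0,0,0.05],"spin": 0,"claw": 0.0},
    {"linear": [0,0,0.1],"spin": 0,"claw": 0.0},
    {"linear": [0,0,0.15],"spin": 0,"claw": 0.0},
    {"linear": [0,0,0.192],"spin": 0,"claw": 0.0},
    {"linear": [0,0,0.192],"spin": 0,"claw": 0.0},
    {"linear": [0,0.04,0.192],"spin": 0,"claw": 0.0},
    {"linear": [0,0.08,0.192],"spin": 0,"claw": 0.0},
    {"linear": [0,0.08,0.192],"spin": 0,"claw": 0.0}
  ]
}}

```text
time_s: 8.0
ee_pos: [0.461, 0.2405, 0.1232]
orientation: [-1.571, -0.12, 0.128]
ft_force: [-0.7, 0.5, -0.1]
finger_gap: 0.0
```

```bash
python3 - <<'E'
from h import *
e,M,o=st();print(e,o['ft_force'])
g=np.radians(99.2); u=np.array([np.cos(g),np.sin(g)]);C=np.array([.499,.0164])
print((e[:2]-C)@u)
for r,z in((.228,.044),(.15,.044)): print(shift([*(C+r*u),z],9.2))
c=robot.camera_info('wrist'); im=robot.snapshot('wrist')[:,:,::-1]; cv2.imwrite('pics/w8.png',im); print(proj(c,[*(C+.186*u),.062]))
E
```

```text
[0.46100459 0.24049532 0.12321811] [-0.66497087  0.47813985 -0.13852268]
0.22728736853369913
(array([0.0021, 0.0792, 0.001 ]), np.float64(-0.003))
(array([ 0.0023,  0.0794, -0.077 ]), np.float64(-0.003))
[328.50157806 336.68519631]
```

View pics/w8.png

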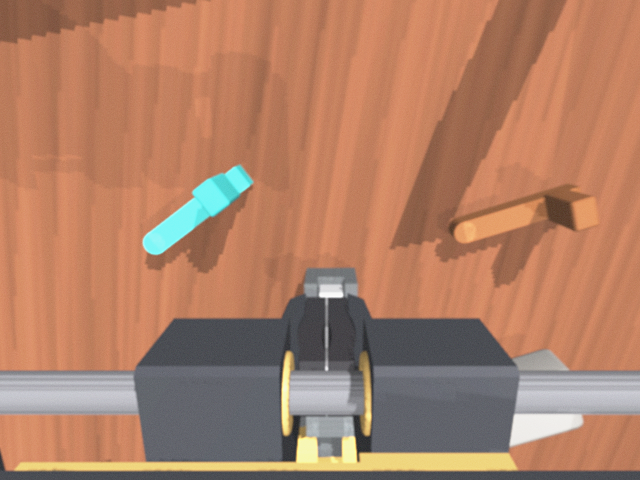

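The turquoise and brown look-alikes at (200,210) and (520,210) are clear of the fingers, and the channel end is at (330,280), just ahead of them. I'll descend, then push.

>>> {"method": "step_arm", "body": {
  "plan": [
    {"linear": [0.001,0.03,0.001],"spin": 0,"claw": 0.0},
    {"linear": [0.001,0.06,0.001],"spin": 0,"claw": 0.0},
    {"linear": [0.001,0.079,0.001],"spin": 0,"claw": 0.0},
    {"linear": [0.001,0.079,0.001],"spin": 0,"claw": 0.0},
    {"linear": [0.001,0.079,-0.006],"spin": 0,"claw": 0.0},
    {"linear": [0.001,0.079,-0.013],"spin": 0,"claw": 0.0},
    {"linear": [0.001,0.079,-0.02],"spin": 0,"claw": 0.0}
  ]
}}

```text
time_s: 8.93
ee_pos: [0.4668, 0.2233, 0.047]
orientation: [-1.567, -0.127, 0.125]
ft_force: [-0.7, 0.2, 0.3]
finger_gap: 0.009
```

```bash
python3 - <<'E'
from h import *
e,M,o=st();print(e,o['ft_force'])
g=np.radians(99.2); u=np.array([np.cos(g),np.sin(g)]);C=np.array([.499,.0164])
print((e[:2]-C)@u,(e[:2]-C)@np.array([-u[1],u[0]]))
for r,z in((.17,.044),(.146,.044)): print(shift([*(C+r*u),z],9.2))
E
```

```text
[0.46684432 0.22330603 0.04699868] [-0.67096421  0.24842287  0.32866475]
0.20938553494420614 -0.00133833945628493
(array([-0.0013,  0.003 , -0.0394]), np.float64(-0.0))
(array([-0.0013,  0.003 , -0.0634]), np.float64(-0.0))
```

>>> {"method": "step_arm", "body": {
  "plan": [
    {"linear": [0,0.001,-0.006],"spin": 0,"claw": 0.0},
    {"linear": [0,0.002,-0.012],"spin": 0,"claw": 0.0},
    {"linear": [0,0.002,-0.018],"spin": 0,"claw": 0.0},
    {"linear": [0,0.002,-0.024],"spin": 0,"claw": 0.0},
    {"linear": [0,0.002,-0.03],"spin": 0,"claw": 0.0},
    {"linear": [0,0.002,-0.036],"spin": 0,"claw": 0.0},
    {"linear": [0,0.002,-0.042],"spin": 0,"claw": 0.0},
    {"linear": [0,0.002,-0.048],"spin": 0,"claw": 0.0}
  ]
}}

```text
time_s: 9.93
ee_pos: [0.474, 0.1763, 0.0442]
orientation: [-1.567, -0.126, 0.126]
ft_force: [-0.8, 3.5, 2.5]
finger_gap: 0.004
```

```bash
python3 - <<'E'
from h import *
e,M,o=st();print(e,o['ft_force'])
g=np.radians(99.2); u=np.array([np.cos(g),np.sin(g)]);C=np.array([.499,.0164])
print((e[:2]-C)@u,(e[:2]-C)@np.array([-u[1],u[0]]))
im=robot.snapshot('top')[:,:,::-1]; cv2.imwrite('pics/t9.png',cv2.resize(im[200:340,220:420],None,fx=4,fy=4,interpolation=cv2.INTER_CUBIC))
im=robot.snapshot('scene')[:,:,::-1]; cv2.imwrite('pics/s9.png',cv2.resize(im[195:305,250:440],None,fx=4,fy=4,interpolation=cv2.INTER_CUBIC))
E
```

```text
[0.47396534 0.17628539 0.04424091] [-0.83789251  3.52902693  2.46294019]
0.1618312346526576 -0.0008500440847466998
```

View pics/s9.png

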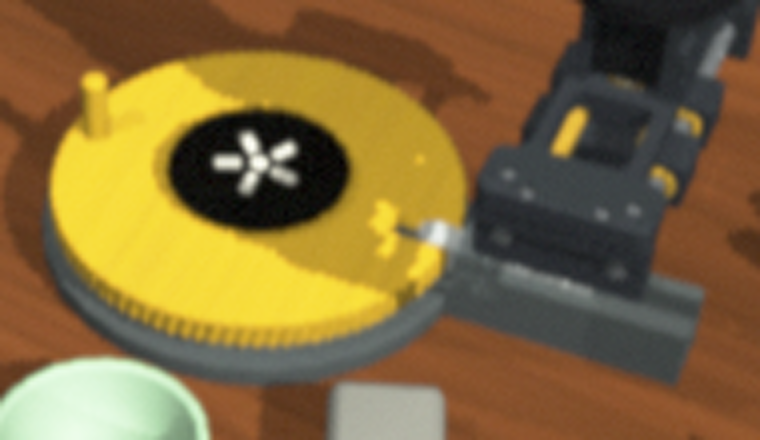

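The nose at crop (435,233) has entered the slot mouth. I'll push on gently to the stop.

>>> {"method": "step_arm", "body": {
  "plan": [
    {"linear": [0,0,-0.004],"spin": 0,"claw": 0.0},
    {"linear": [0,0,-0.007],"spin": 0,"claw": 0.0},
    {"linear": [0,0,-0.01],"spin": 0,"claw": 0.0},
    {"linear": [0,0,-0.012],"spin": 0,"claw": 0.0},
    {"linear": [0,0,-0.014],"spin": 0,"claw": 0.0},
    {"linear": [0,0,-0.014],"spin": 0,"claw": 0.0}
  ]
}}

```text
time_s: 10.78
ee_pos: [0.4762, 0.1624, 0.0442]
orientation: [-1.567, -0.126, 0.126]
ft_force: [-0.1, 0.0, 0.5]
finger_gap: 0.003
```

```bash
python3 - <<'E'
from h import *
e,M,o=st();print(e,o['ft_force'])
g=np.radians(99.2); u=np.array([np.cos(g),np.sin(g)]);C=np.array([.499,.0164])
print((e[:2]-C)@u,(e[:2]-C)@np.array([-u[1],u[0]]))
E
```

```text
[0.47618518 0.16236663 0.04417941] [-0.14260132  0.04574113  0.52647174]
0.14773661597773 -0.0008159788306587462
```

>>> {"method": "step_arm", "body": {
  "plan": [
    {"linear": [0,0,-0.001],"spin": 0,"claw": 0.0},
    {"linear": [0,0,-0.002],"spin": 0,"claw": 0.0},
    {"linear": [0,0,-0.002],"spin": 0,"claw": 0.0}
  ]
}}

```text
time_s: 11.15
ee_pos: [0.4764, 0.1621, 0.0443]
orientation: [-1.565, -0.128, 0.127]
ft_force: [-1.0, 5.8, 1.6]
finger_gap: 0.006
```

>>> {"method": "step_arm", "body": {
  "plan": [
    {"linear": [0,0,-0.0005],"spin": 0,"claw": 0.0},
    {"linear": [0,0,-0.001],"spin": 0,"claw": 0.0},
    {"linear": [0,0,-0.001],"spin": 0,"claw": 0.0}
  ]
}}

```text
time_s: 11.52
ee_pos: [0.4765, 0.162, 0.0444]
orientation: [-1.564, -0.128, 0.128]
ft_force: [-1.3, 6.6, 2.6]
finger_gap: 0.007
```

>>> {"method": "step_arm", "body": {
  "plan": [
    {"linear": [0,0,-0.002],"spin": 0,"claw": 0.0},
    {"linear": [0,0,-0.004],"spin": 0,"claw": 0.0},
    {"linear": [0,0,-0.004],"spin": 0,"claw": 0.0}
  ]
}}

```text
time_s: 11.9
ee_pos: [0.4768, 0.1617, 0.0447]
orientation: [-1.56, -0.131, 0.13]
ft_force: [-3.4, 14.0, 4.1]
finger_gap: 0.005
```

>>> {"method": "step_arm", "body": {
  "plan": [
    {"linear": [0,0,0.012],"spin": 0,"claw": 0.0},
    {"linear": [0,0,0.024],"spin": 0,"claw": 0.0},
    {"linear": [0,-0.03,0.03],"spin": 0,"claw": 0.0},
    {"linear": [0,-0.08,0.03],"spin": 0,"claw": 0.0},
    {"linear": [0,-0.13,0],"spin": 0,"claw": 0.0},
    {"linear": [0,-0.16,-0.05],"spin": 0,"claw": 0.0},
    {"linear": [0,-0.16,-0.1],"spin": 0,"claw": 0.0},
    {"linear": [0,-0.16,-0.1],"spin": 0,"claw": 0.0}
  ]
}}

```text
time_s: 12.9
ee_pos: [0.4937, 0.0515, 0.2048]
orientation: [-1.571, -0.119, 0.118]
ft_force: [0.7, 0.9, 0.6]
finger_gap: 0.006
```

```bash
python3 - <<'E'
from h import *
e,M,o=st();print(e,o['ft_force'])
c=robot.camera_info('wrist'); im=robot.snapshot('wrist')[:,:,::-1]; cv2.imwrite('pics/w10.png',im)
g=np.radians(99.2); u=np.array([np.cos(g),np.sin(g)]);C=np.array([.499,.0164])
print('expected nose',proj(c,[*(C+.065*u),.032]),'post front/back top',proj(c,[*(C+.123*u),.062]),proj(c,[*(C+.137*u),.062]))
im=robot.snapshot('scene')[:,:,::-1]; cv2.imwrite('pics/s10.png',im)
E
```

```text
[0.49369926 0.0515202  0.20475008] [0.68415897 0.93275679 0.62875148]
expected nose [324.18883498 182.81718962] post front/back top [323.22404839 100.83577578] [323.01199165  78.07085135]
```

View pics/w10.png

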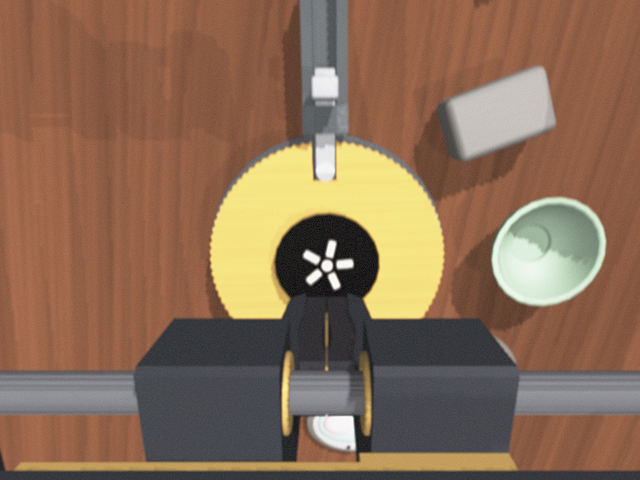

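View pics/s10.png

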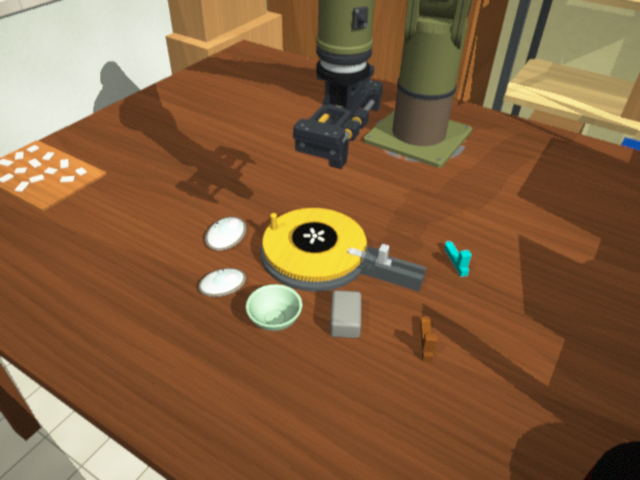

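```bash
python3 - <<'E'
from h import *
im=cv2.imread('pics/w10.png')
cv2.imwrite('pics/w10c.png',cv2.resize(im[50:200,270:380],None,fx=4,fy=4,interpolation=cv2.INTER_CUBIC))
E
```

```text
(no output)
```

View pics/w10c.png

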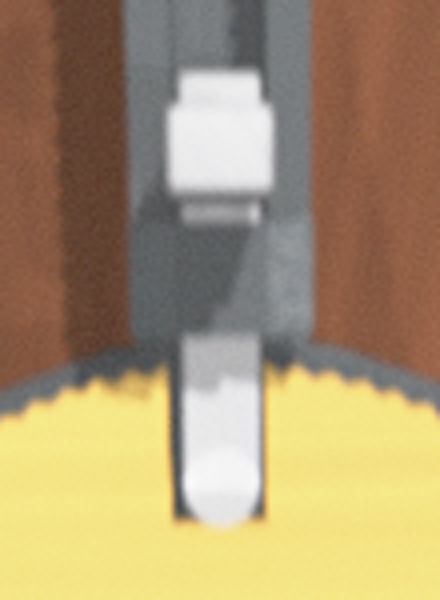

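The nose touches the slot bottom (crop row 522). The post top spans rows 76–98 against an expected 78–101 when home. The gripper is clear, so I'm handing in.

```bash
python3 - <<'E'
from bench import robot
print(robot.get_obs()['time_s']); print(robot.finish_job())
E
```

```text
13.0
the job is handed in; nothing more can be done
None
```

The turntable is locked: I turned it clockwise by its peg until the slot faced the bolt, then pushed the bolt home by its post. I handed the job in at 13.0 s.

- **Alignment:** before the push, the wrist camera showed the slot about 0.6 mm (0.01 rad) off the bolt's line, within the 0.05 allowed. Before the final nudge, the remaining angle read 1–2° in the top view and about 3° from the fingers' position. I nudged by 2°, and the wrist view above settled it.
- **Bolt home:** the push stopped firmly, and the force rose to about 14–15 N with almost no further movement. Afterwards the nose touched the slot's bottom, and the post lay within 2–3 pixels (about 1–2 mm) of its home position.
- **Everything else:** the plate looked to be still in the middle of the turntable. The shells, pumice, dish and look-alikes looked unmoved; I judged all of these by eye. The gripper finished about 0.2 m above the bench, touching nothing.

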